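Shut the larder cabinet's sash with the hook pole

ROBOT

A 7-joint arm with a two-finger parallel gripper is mounted at the origin on a cart in front of the work surface, level with it; the furniture and walls round the work are solid. World frame = base frame: x ahead of the robot, y to its left, z up, the work surface at z = 0. Lengths are in m, angles in rad, forces in N, time in s.
With the tool pointing down it reaches from about 0.4 to 0.9 m from the base axis. Payload 5.6 kg.
Tool frame: the origin (TCP) lies midway between the tips of the shut fingers; the grasp point (between the pads) lies 19 mm behind it; y points along the fingers, z is the direction in which the jaws open and shut, and the axes are right-handed (so a half turn about y gives the same grasp; the last joint's range is limited). The gripper opens to 92 mm and grips with 3 to 60 N. Pads are 20 mm wide; open, the fingers measure 128 mm over their backs; the gripper's body (75 mm by 189 mm) begins 69 mm behind the grasp point.
Start: joints at [1.255, 0.468, -0.012, 1.603, 0.006, 1.071, -0.056], TCP at [0.175, -0.626, 0.215] pointing down, gripper open.
Joint ranges: [-2.53, 2.53], [-0.31, 2.02], [-1.57, 1.55], [0.28, 2.44], [-1.29, 4.43], [0.15, 1.84], [-2.92, 2.92]. Speed limits (rad/s): [2.57, 2.57, 3.14, 3.14, 3.14, 3.14, 3.14].

INTERFACE

Orientations are given as a 3x3 rotation matrix whose columns are the frame's x, y, z axes.
In Python, from station import env, effector, solver, viewer, workorder, search_frame, tip_of gives the robot as it stands. Calls block until the motion is done:
- env.reach(position, orientation): joint-space move of the TCP to a pose.
- env.movel(position, frame=None, rate=0.15): straight line of the TCP; frame=None keeps the orientation; rate is the mean speed in m/s.
- env.goto_joints(angles): joint-space move.
- effector.release() and effector.grasp(squeeze=None): open the fingers fully, or close them until they stop; squeeze is the grip in N (None keeps the last).
- env.pause(seconds).
- solver.inverse_kinematics(position, orientation): joint angles nearest the present ones, or None.
- env.sense(): the state.
- viewer.read_camera(name): name is "scene" or "top"; returns (picture, depth): 400x640x3 uint8, red, green, blue; 400x640 float32, m along the optical axis (not along the pixel's ray), 0 where there is no reading.
- viewer.camera_info(name): a dict with "intrinsics" (3x3 intrinsics, pixels), "eye" and "rotation" of the camera in the world. Camera axes: x right, y up, looking along -z (the intrinsics and any distortion apply to the point x, -y, -z); pixel columns grow to the right and rows downward; lengths in m; the calibration is good to about 2 mm. A picture is of the moment at which its call begins. camera_info takes no time and is no camera call.
A pose or a line that the arm cannot do raises env.PlanningError and nothing moves.
- workorder.finish_job(): hands the job in, once; it reports no verdict.
Trained networks look in the newest picture that a camera, given by its name, has taken for a name from the list of things; names that differ only in an ending like _2 or _b are one class to them, and where a whole thing is asked for, a point or a joint stands for the part that bears it (a point fixed in the world has none). Each returns a list of dicts, best first, with "score" (0 to 1); they miss things now and then, are a little off and sometimes report something else, mostly with a low value. They report only what shows in the picture. A call takes as long as a camera call.
- search_frame(camera, name): "at" ([x, y, z] in m, in world coordinates, good to about 4 mm: the middle of the surface that is visible of it).
- tip_of(camera, name): "at" ([x, y, z] in m, in world coordinates, good to about 4 mm: a listed point, or the origin of a listed thing).
The state is a dict: "t": time; "joint_positions": joint angles; "joint_velocities": joint speeds; "tau": joint torques, N m; "ee_pos": TCP position; "tcp_rot": TCP orientation; "wrist_force": force on the tool from outside, world axes, zero at the start; "moment": the same for the moment, N m; "gripper_width": finger opening in m.
Only numpy, scipy, OpenCV 4.12 (cv2) and the standard library are available. Lean on these libraries where they do the work, as an engineer would, in place of code of your own. Each camera call takes 0.05 s, during which the arm holds its last target.

TASK

Pick up the hook pole, put its hook through the brass ring on the raised sash of the larder cabinet, and pull the sash all the way down with it. Then unhook the pole and lay it back down gently on the free worktop; leave the wooden spoon alone.

Things in the scene. Friction and masses are not known exactly. Their poses are not given: they have to be found in the camera images.
- hook_pole: Loose pole, 0.13 kg: pale wood handle 140 long, 22 wide, 26 tall, then a 10 mm steel rod ending in a down-turned hook. Origin: underside, 50 behind the handle's front end, below the grip spot. x to the hook, z up. Rod axis z=20; nose x=135-145, down to z=3.5: hook end 22 tall (z 3.5-25). Bare rod x=64-135, its underside z=15, holds the ring, best at x=115-125. Nose centre x=140.
- ring (a point): Centre of the upright brass ring on the sash of the white larder cabinet (fixed, 300 wide, 315 high; place and yaw vary): 44 mm inside diameter, 7 mm wire. x points into the cabinet, square to the sash: the hook goes in along +x from the robot's side; z up. 40 mm free behind the ring, a stem from its top holds it. It moves with the sash.
- sash (a joint): How far the sash has slid down, m: 0 fully up, 0.12 fully down on its stop. Starts at 0 to 0.03, slides straight down, stays where it is left; 2 to 4 N pull it.
- wooden_spoon: Brown wooden spoon 310x47x14 mm lying loose near the pole, a bystander; the two may have swapped places. Origin: centre of its underside, x along its length.

How it is judged:
On the way, in this order (a step that is already met when the one before it is completed fails the run):
1. the hook is through the ring while the sash is still up (not more than 50 mm down) (x of ring in the frame of hook_pole between 0.055 and 0.136 m and y of ring in the frame of hook_pole between -0.022 and 0.022 m and z of ring in the frame of hook_pole between -0.005 and 0.045 m and value of joint sash below 0.05 m), for 0.1 s.
2. the sash is pulled down with the hook still in the ring (x of ring in the frame of hook_pole between 0.055 and 0.145 m and y of ring in the frame of hook_pole between -0.025 and 0.025 m and z of ring in the frame of hook_pole between -0.005 and 0.055 m and value of joint sash above 0.11 m), for 0.1 s.
At the end, for the whole second after the job is handed in: The sash is fully down (within 10 mm of its stop), and the pole is out of the ring, lying still on the worktop and let go (its origin less than 30 mm above the worktop and more than 100 mm from the ring's centre) (value of joint sash above 0.11 m and height (world z) of hook_pole between -0.01 and 0.03 m and linear speed of hook_pole below 0.03 m/s and distance between ring and hook_pole above 0.1 m and contact force between the fingers and hook_pole below 0.1 N); the robot touches nothing.
It fails at once if the wooden spoon is moved more than 40 mm (distance of wooden_spoon from where it was at the start of the episode above 0.04 m).
It fails at once if the pole is dropped: not in the gripper while more than 60 mm above the worktop (height (world z) of hook_pole above 0.06 m and contact force between the fingers and hook_pole below 0.05 N).
It also fails if it takes over 67 s, if anything falls off the work surface, if the arm or the gripper's body presses on something with over 40 N, if the wrist force passes 120 N, or if a joint passes its speed limit or range.

## Working session

There is one attempt and no reset: what is moved stays moved. The work goes in short steps, each a Python script; the robot and the scene stay as the last script left them, time stands still between calls to the robot, and variables do not carry over. Pictures are saved under pics/ and viewed, and the job is handed in when it is done.

```bash
ls; mkdir -p pics; python3 - <<'E'
from station import env, effector, solver, viewer, workorder, search_frame, tip_of
import cv2,numpy as np
for c in ("scene","top"):
    p,d=viewer.read_camera(c); cv2.imwrite(f"pics/{c}0.png",p[:,:,::-1]); np.save(f"pics/{c}0.npy",d)
    i=viewer.camera_info(c); print(c,i)
    for n in ("hook_pole","ring","sash","wooden_spoon"):
        print(n,[(np.round(r["at"],3),round(r["score"],2)) for r in search_frame(c,n)][:3],[(np.round(r["at"],3),round(r["score"],2)) for r in tip_of(c,n)][:3] if n!="sash" else "")
s=env.sense();print(s)
E
```

```text
pics
scene {'intrinsics': array([[459.32836037,   0.        , 318.93525647],
       [  0.        , 459.32836037, 198.12453314],
       [  0.        ,   0.        ,   1.        ]]), 'eye': array([-0.11970184,  0.65726535,  1.20746654]), 'rotation': array([[-0.70026738,  0.54177254, -0.46487429],
       [-0.71370315, -0.51678838,  0.47281876],
       [ 0.01591859,  0.6628818 ,  0.74855482]])}
hook_pole [(array([ 0.448, -0.082,  0.022]), 0.79)] [(array([ 0.457, -0.091, -0.001]), 0.64)]
ring [(array([0.637, 0.242, 0.216]), 0.87)] [(array([0.593, 0.237, 0.243]), 0.65)]
sash [(array([0.635, 0.246, 0.22 ]), 0.77)] 
wooden_spoon [(array([ 0.509, -0.297,  0.012]), 0.73)] [(array([ 0.458, -0.299,  0.006]), 0.84)]
top {'intrinsics': array([[463.66548393,   0.        , 323.23483109],
       [  0.        , 463.66548393, 190.83331872],
       [  0.        ,   0.        ,   1.        ]]), 'eye': array([ 0.35809017, -0.00816469,  1.33882844]), 'rotation': array([[-0.00878649,  0.98697113, -0.16065735],
       [-0.99994481, -0.0077469 ,  0.00709608],
       [ 0.00575903,  0.16071083,  0.98698473]])}

[... 502 characters left out ...]
_velocities': array([ 9.24808115e-04,  1.36392603e-04,  9.76826166e-05,  4.34841586e-05,
       -7.29613212e-04, -8.75878894e-04,  1.98261437e-04]), 'tau': array([ 8.17176569e-04, -5.20339072e+01, -1.14565241e-02, -2.44036335e+01,
       -5.65044035e-02,  1.14189566e-02,  3.99324188e-05]), 'ee_pos': array([ 0.17510703, -0.62600031,  0.21463806]), 'tcp_rot': array([[-9.63035685e-01,  9.92494645e-06,  2.69373846e-01],
       [-2.69373845e-01, -1.25852836e-04, -9.63035677e-01],
       [ 2.43433849e-05, -9.99999992e-01,  1.23874293e-04]]), 'wrist_force': array([-0.02280435, -0.17196734,  0.26353336]), 'moment': array([-0.01977098, -0.01233515,  0.04231978]), 'gripper_width': 0.09191773280077195}
```

View pics/scene0.png

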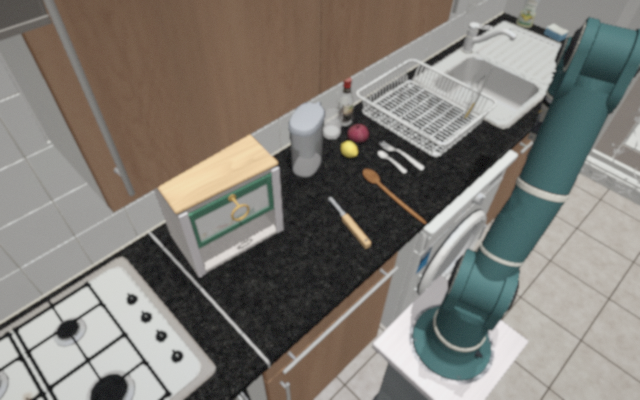

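View pics/top0.png

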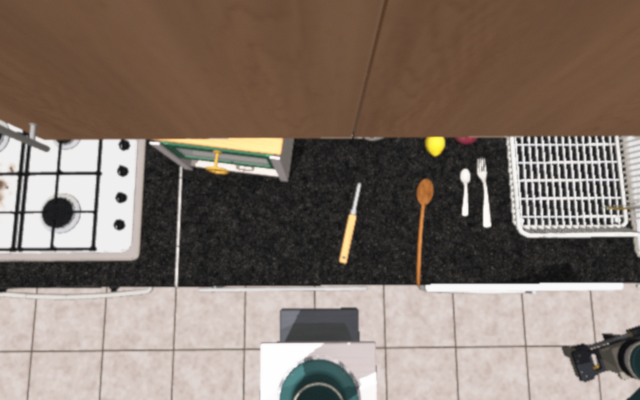

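The two cameras agree: the pole is at scene (350,225) and top (350,225), the spoon sits to its right at top (422,230), and the ring is at scene (238,208) and top (217,165). Next I'll measure the pole yaw and the cabinet yaw.

```bash
cat > h.py <<'E'
import numpy as np,cv2
def deproj(d,i,u,v):
    K=i["intrinsics"]; z=d[v,u]
    x=(u-K[0,2])*z/K[0,0]; y=(v-K[1,2])*z/K[1,1]
    return np.stack([x,-y,-z],-1)@np.array(i["rotation"]).T+np.array(i["eye"])
def cloud(d,i):
    v,u=np.mgrid[:400,:640]; return deproj(d,i,u,v)
def proj(P,i):
    K=i["intrinsics"]; c=(np.atleast_2d(P)-i["eye"])@np.array(i["rotation"]); c=c*[1,-1,-1]
    q=c@K.T; return q[:,:2]/q[:,2:]
E
python3 - <<'E'
from station import viewer
from h import *
for c in ("top","scene"):
    i=viewer.camera_info(c); d=np.load(f"pics/{c}0.npy"); im=cv2.imread(f"pics/{c}0.png"); P=cloud(d,i)
    X,Y,Z=P[...,0],P[...,1],P[...,2]
    m=(d>0)&(X>.3)&(X<.68)&(Y>-.17)&(Y<0.03)&(Z<.06)&(im.max(2)>90)
    m=cv2.morphologyEx(m.astype(np.uint8),cv2.MORPH_OPEN,np.ones((2,2)))>0
    Q=P[m]; print(c,len(Q),"z",np.percentile(Q[:,2],[5,50,95]))
    h=Q[Q[:,2]>.008]; mu=Q[:,:2].mean(0); w,V=np.linalg.eigh(np.cov(Q[:,:2].T)); a=V[:,1]*np.sign(V[0,1]); t=(Q[:,:2]-mu)@a
    print("yaw",np.degrees(np.arctan2(a[1],a[0])),"ends",mu+a*t.min(),mu+a*t.max(),"len",np.ptp(t))
    # by bins centre line
    for lo in np.arange(t.min(),t.max(),.02):
        k=(t>=lo)&(t<lo+.02)
        if k.any(): print(np.round(Q[k].mean(0),4),np.round(np.percentile(Q[k,2],90),4))
    # cabinet
    cm=(d>0)&(X>.5)&(X<.9)&(Y>.0)&(Y<.5)&(Z>.02)&(Z<.40)
    C=P[cm]; print("cab x",np.percentile(C[:,0],[1,50,99]),"y",np.percentile(C[:,1],[1,99]),"zmax",np.percentile(C[:,2],99))
    top=C[(C[:,2]>.305)&(C[:,2]<.325)]; 
    if len(top)>50: print("top rect",cv2.minAreaRect((top[:,:2]*1000).astype(np.float32)))
    if c=="scene":
        # front plane
        g=(im[...,1].astype(int)>im[...,2]+25)&cm; G=P[g]
        print("green",len(G)); 
        for _ in range(5):
            mu=G.mean(0); n=np.linalg.svd(G-mu,full_matrices=False)[2][2]; n*=np.sign(n[0]); r=(G-mu)@n; G=G[abs(r)<max(2*r.std(),.002)]
        print("sash normal",n,mu,r.std(),np.degrees(np.arctan2(n[1],n[0])))
    # overhead
    oh=(d>0)&(X>.2)&(X<1.2)&(Y>-.5)&(Y<.6)&(Z>.42); O=P[oh]; print("overhead",np.percentile(O,[0.5,50,99.5],axis=0))
    # crop of ring
    u,v=proj([.592,.236,.243],i)[0].astype(int); cr=im[max(v-40,0):v+40,u-50:u+50]; cv2.imwrite(f"pics/ring_{c}.png",cv2.resize(cr,None,fx=6,fy=6,interpolation=cv2.INTER_CUBIC))
E
```

```text
top 644 z [-0.00326535  0.02327861  0.02882192]
yaw -13.34203482343392 ends [ 0.34431224 -0.06625903] [ 0.59691    -0.12616631] len 0.25960453614057266
[ 0.3581 -0.0082  1.3388] 1.3388
[ 0.3736 -0.0735  0.0146] 0.0265
[ 0.3926 -0.0782  0.0193] 0.0271
[ 0.4122 -0.0827  0.0195] 0.0273
[ 0.4317 -0.0871  0.0197] 0.0287
[ 0.4514 -0.0915  0.0195] 0.0278
[ 0.4707 -0.096   0.0207] 0.0296
[ 0.4902 -0.1006  0.0197] 0.0279
[ 0.5087 -0.1059  0.018 ] 0.0269
[ 0.5296 -0.1101  0.0146] 0.0263
[ 0.5488 -0.1145  0.0137] 0.0247
[ 0.5675 -0.1192  0.0153] 0.0265
[ 0.5853 -0.123   0.0132] 0.0252
cab x [0.5883921  0.63496677 0.69040943] y [0.07468073 0.38024715] zmax 0.31759679699597754
top rect ((631.5460205078125, 228.0654296875), (304.89471435546875, 37.85832977294922), 89.52498626708984)
overhead [[ 5.92446056e-01 -4.80287331e-01  4.73074096e-01]
 [ 6.04941205e-01 -3.72116379e-04  7.88156133e-01]
 [ 6.06313446e-01  4.91806534e-01  9.38100057e-01]]
scene 3208 z [-0.92570068 -0.40868984  0.02434871]
yaw -54.83487137626257 ends [-0.15356727  0.63340677] [ 0.46024153 -0.23784795] len 1.0657607743612876
[-0
[... 385 characters left out ...]
.4011] 0.0225
[ 0.4324 -0.1134 -0.1874] 0.0264
[ 0.4717 -0.1107 -0.0883] 0.0272
[ 0.4928 -0.1218 -0.1023] 0.0261
[ 0.5157 -0.1319 -0.12  ] 0.0251
[ 0.5667 -0.12    0.0126] 0.0252
[ 0.5791 -0.1323  0.003 ] 0.0149
[ 0.5951 -0.1396 -0.0011] 0.0022
cab x [0.59246263 0.64621154 0.8189589 ] y [0.0833463 0.3848292] zmax 0.3179016398870799
top rect ((700.8535766601562, 227.2003936767578), (310.041015625, 147.7902069091797), 82.97773742675781)
green 4167
sash normal [ 0.17379864 -0.00917561 -0.98473846] [0.68681333 0.22889637 0.31025511] 0.01054434033202476 -3.022094494777272
overhead [[ 0.41448528 -0.46251012  0.44268343]
 [ 0.60594085  0.3519102   0.66552002]
 [ 0.91885749  0.58957648  0.98274096]]
```

```bash
python3 - <<'E'
from station import viewer
from h import *
c="scene"
i=viewer.camera_info(c); d=np.load(f"pics/{c}0.npy"); im=cv2.imread(f"pics/{c}0.png"); P=cloud(d,i)
hsv=cv2.cvtColor(im,cv2.COLOR_BGR2HSV)
X,Y,Z=[P[...,k] for k in range(3)]
g=(d>0)&(X>.6)&(X<.72)&(Y>.08)&(Y<.38)&(Z>.05)&(Z<.30)&(hsv[...,0]>60)&(hsv[...,0]<95)&(hsv[...,1]>100)
G=P[g]; print(len(G))
for _ in range(8):
    mu=np.median(G,0) if _==0 else G.mean(0); n=np.linalg.svd(G-G.mean(0),full_matrices=False)[2][2]; n*=np.sign(n[0]); r=(G-G.mean(0))@n; G=G[abs(r)<max(2*r.std(),.002)]
print(n,G.mean(0),r.std(),len(G),np.degrees(np.arctan2(n[1],n[0])),G.min(0),G.max(0))
# top front edge: for y bins min x of top
t=(d>0)&(abs(Z-.315)<.007)&(X>.55)&(X<.85)&(Y>.08)&(Y<.38); T=P[t]
pts=[]
for y in np.arange(.1,.36,.02):
    k=abs(T[:,1]-y)<.01; pts.append((y,np.percentile(T[k,0],3)))
pts=np.array(pts); f=np.polyfit(pts[:,0],pts[:,1],1); print(f,np.degrees(np.arctan(-f[0])),np.round(pts[:,1],3))
print(cv2.minAreaRect((T[:,:2]*1000).astype(np.float32)))
# ring brass
rg=(d>0)&(X>.55)&(X<.66)&(abs(Y-.236)<.05)&(Z>.19)&(Z<.30)&(hsv[...,0]>15)&(hsv[...,0]<32)&(hsv[...,1]>120)
R=P[rg]; print(len(R),np.percentile(R,[2,50,98],axis=0))
for cc in("scene","top"):
    ii=viewer.camera_info(cc); print(proj([[.5915,.236,.2425],[.5915,.236,.2175],[.455,-.092,0]],ii))
E
```

```text
2Traceback (most recent call last):
  File "<stdin>", line 10, in <module>
IndexError: index 2 is out of bounds for axis 0 with size 2
```

View pics/ring_scene.png

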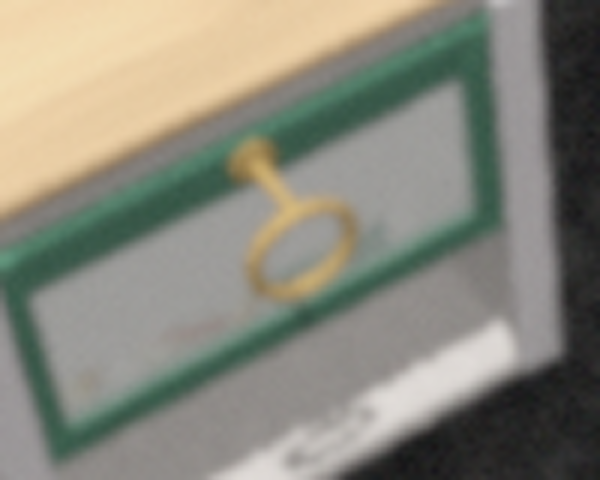

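View pics/ring_top.png

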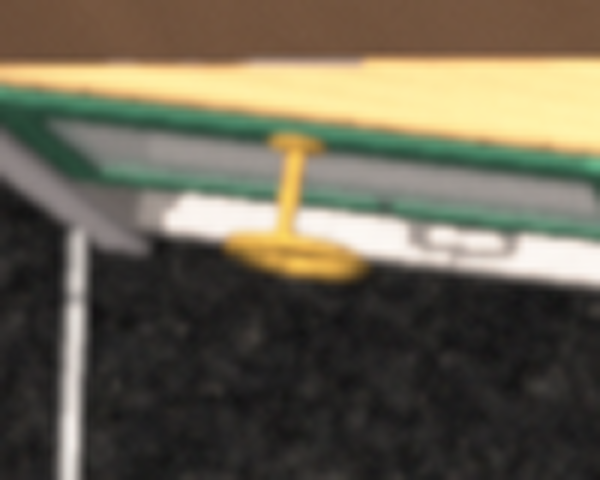

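```bash
python3 - <<'E'
from station import viewer
from h import *
for c in("scene","top"):
    i=viewer.camera_info(c); d=np.load(f"pics/{c}0.npy"); im=cv2.imread(f"pics/{c}0.png"); P=cloud(d,i)
    hsv=cv2.cvtColor(im,cv2.COLOR_BGR2HSV).astype(int)
    X,Y,Z=[P[...,k] for k in range(3)]
    g=(d>0)&(X>.55)&(X<.75)&(Y>.05)&(Y<.40)&(Z>.05)&(Z<.30)&(hsv[...,0]>55)&(hsv[...,0]<100)&(hsv[...,1]>60)
    G=P[g]; print(c,len(G))
    if len(G)>20:
        for _ in range(8):
            n=np.linalg.svd(G-G.mean(0),full_matrices=False)[2][2]; n*=np.sign(n[0]); r=(G-G.mean(0))@n; G=G[abs(r)<max(2*r.std(),.002)]
        print(n,G.mean(0),r.std(),len(G),"yaw",np.degrees(np.arctan2(n[1],n[0])),G.min(0),G.max(0))
        # horizontal fit
        for _ in range(6):
            f=np.polyfit(G[:,1],G[:,0],1); r=G[:,0]-np.polyval(f,G[:,1]); 
        print("yaw h",np.degrees(np.arctan(-f[0])),r.std())
    t=(d>0)&(abs(Z-.315)<.007)&(X>.55)&(X<.85)&(Y>.08)&(Y<.38); T=P[t]
    pts=[]
    for y in np.arange(.1,.36,.02):
        k=abs(T[:,1]-y)<.01; pts.append((y,np.percentile(T[k,0],3)))
    pts=np.array(pts); f=np.polyfit(pts[:,0],pts[:,1],1); print("edge",np.degrees(np.arctan(-f[0])),np.round(pts[:,1],3))
    rg=(d>0)&(X>.55)&(X<.66)&(abs(Y-.236)<.05)&(Z>.19)&(Z<.30)&(hsv[...,0]>12)&(hsv[...,0]<32)&(hsv[...,1]>90)
    R=P[rg]; print("brass",len(R),np.round(np.percentile(R,[2,50,98],axis=0),4))
    R=R[R[:,0]<.61]; print(len(R),np.round(np.percentile(R,[2,50,98],axis=0),4),R.mean(0))
    print(np.round(proj([[.5915,.236,.2425],[.5915,.236,.2175],[.455,-.092,0]],i),1))
E
```

```text
scene 953
[ 0.99160136 -0.12932557 -0.00127827] [0.6316762  0.23445778 0.22532439] 0.0011670956212546956 736 yaw -7.43062769832893 [0.61325551 0.10823749 0.13484069] [0.64934593 0.35657499 0.28316246]
yaw h -7.434194788489907 0.0011623959375112894
edge -7.364203621886747 [0.615 0.617 0.619 0.622 0.624 0.628 0.63  0.633 0.634 0.637 0.64  0.643
 0.647]
brass 98 [[0.5855 0.22   0.2199]
 [0.5932 0.2382 0.2676]
 [0.6314 0.2637 0.2784]]
57 [[0.5853 0.2197 0.2199]
 [0.5902 0.2404 0.2573]
 [0.6058 0.264  0.2728]] [0.59083982 0.24191612 0.24910164]
[[240.9 211.6]
 [241.9 217.4]
 [353.  228.8]]
top 570
[ 0.99181886 -0.12763999  0.00183736] [0.6330499  0.24922106 0.22919011] 0.0008086405658490155 514 yaw -7.333249922512418 [0.61421695 0.10991311 0.13317969] [0.64814888 0.36352863 0.28496603]
yaw h -7.336521706073945 0.0008217512844679195
edge -7.0724772813319525 [0.614 0.616 0.618 0.621 0.624 0.626 0.628 0.631 0.633 0.636 0.638 0.641
 0.644]
brass 186 [[0.585  0.2128 0.2165]
 [0.5922 0.2362 0.2666]
 [0.638  0.2624 0.2802]]
128 [[0.5849 0.2132 0.2179]
 [0.5905 0.2376 0.2576]
 [0.6082 0.2624 0.2739]] [0.59142224 0.23830374 0.24856281]
[[218.5 169.1]
 [220.7 171.2]
 [349.3 232. ]]
```

```bash
cat >> h.py <<'E'
G=0.025   # grip x in pole frame
TZ=0.005  # TCP above pole underside
def rot(yaw,s=1):
    y=np.array([0,0,-1.]); z=s*np.array([-np.sin(yaw),np.cos(yaw),0]); return np.stack([np.cross(y,z),y,z],1)
def tcp(origin,yaw):
    return np.array(origin)+[G*np.cos(yaw),G*np.sin(yaw),TZ]
E
python3 - <<'E'
from station import env, effector, solver
from h import *
yaw=np.radians(-13.2); o=[.455,-.0921,0.0]
for s in(1,-1):
    for p,y in((tcp(o,yaw)+[0,0,.15],yaw),(tcp([.47,.25,.23],np.radians(-7.4)),np.radians(-7.4))):
        q=solver.inverse_kinematics(p,rot(y,s)); print(s,None if q is None else np.round(q,2))
s=-1
env.reach(tcp(o,yaw)+[0,0,.15],rot(yaw,s))
env.movel(tcp(o,yaw)+[0,0,.03]); 
env.movel(tcp(o,yaw),rate=.05)
print(env.sense()["ee_pos"],env.sense()["wrist_force"],env.sense()["t"])
E
```

```text
1 [ 0.78  0.39 -0.77  2.    0.35  0.88  1.16]
1 [ 0.27  0.5  -1.05  1.77  0.48  1.14  0.51]
-1 [ 0.42  0.3  -0.34  2.03  0.13  0.83 -1.79]
-1 [ 0.35  0.6  -1.21  1.77  0.6   1.2  -2.73]
[ 0.47936946 -0.09771626  0.00490021] [-0.36242769  0.11364526  0.97196475] 4.6917
```

```bash
python3 - <<'E'
from station import env, effector, solver
from h import *
y=np.radians(-7.4); ux=np.array([np.cos(y),np.sin(y),0]); r=np.array([.5895,.2375,.244])
for s in(1,-1):
  for back,dz in((.25,-.014),(.12,-.014),(.12,-.16)):
    q=solver.inverse_kinematics(tcp(r-ux*back+[0,0,dz],y),rot(y,s)); print(s,back,dz,None if q is None else np.round(q,2))
E
```

```text
1 0.25 -0.014 [ 0.38  0.38 -1.28  1.99  0.41  1.08  0.36]
1 0.12 -0.014 [ 0.39  0.68 -1.31  1.76  0.69  1.26  0.34]
1 0.12 -0.16 [ 0.36  0.99 -1.33  1.88  1.06  1.21  0.09]
-1 0.25 -0.014 [-0.24  0.15 -0.5   2.01  0.08  1.   -2.48]
-1 0.12 -0.014 [-0.19  0.32 -0.41  1.8   0.15  1.05 -2.36]
-1 0.12 -0.16 [-0.29  0.5  -0.3   1.92  0.21  0.76 -2.41]
```

```bash
python3 - <<'E'
from station import env, effector, solver, viewer, tip_of
from h import *
effector.grasp(60); s=env.sense(); print(s["gripper_width"],s["wrist_force"],s["t"])
yaw=np.radians(-13.2); o=[.455,-.0921,0.0]
env.movel(tcp(o,yaw)+[0,0,.2],rate=.15)
y=np.radians(-7.4); ux=np.array([np.cos(y),np.sin(y),0]); r=np.array([.5895,.2375,.244])
env.reach(tcp(r-ux*.22+[0,0,-.014],y),rot(y,-1))
env.pause(.3)
s=env.sense(); print(s["ee_pos"],tcp(r-ux*.22+[0,0,-.014],y),np.round(s["joint_positions"],2),s["wrist_force"],s["t"],s["gripper_width"])
for c in("scene","top"):
    p,d=viewer.read_camera(c); cv2.imwrite(f"pics/{c}1.png",p[:,:,::-1]); np.save(f"pics/{c}1.npy",d)
    for n in("hook_pole","ring"): print(c,n,[(np.round(q["at"],4),round(q["score"],2)) for q in tip_of(c,n)][:2])
    im=p[:,:,::-1]; i=viewer.camera_info(c); u,v=proj(r-ux*.08,i)[0].astype(int); v=max(v,75)
    cv2.imwrite(f"pics/{c}1z.png",cv2.resize(im[v-70:v+70,max(u-90,0):u+90],None,fx=4,fy=4,interpolation=cv2.INTER_CUBIC))
print("expect origin",r-ux*.22+[0,0,-.014])
E
```

```text
0.021529678613548278 [-0.15911912 -0.91739365 -0.37849673] 5.75
[0.39650624 0.2620331  0.23492551] [0.39612412 0.26261514 0.235     ] [-0.04  0.22 -0.69  1.96  0.16  1.02 -2.51] [-1.01503554 -0.36497614 -0.57975005] 8.9167 0.02147235612666222
scene hook_pole [(array([0.374 , 0.2675, 0.2285]), 0.92)]
scene ring [(array([0.597 , 0.2399, 0.2415]), 0.56)]
top hook_pole []
top ring [(array([0.5888, 0.234 , 0.2417]), 0.84), (array([ 0.4533, -0.2964,  0.0006]), 0.47)]
expect origin [0.37133234 0.26583503 0.23      ]
```

View pics/scene1z.png

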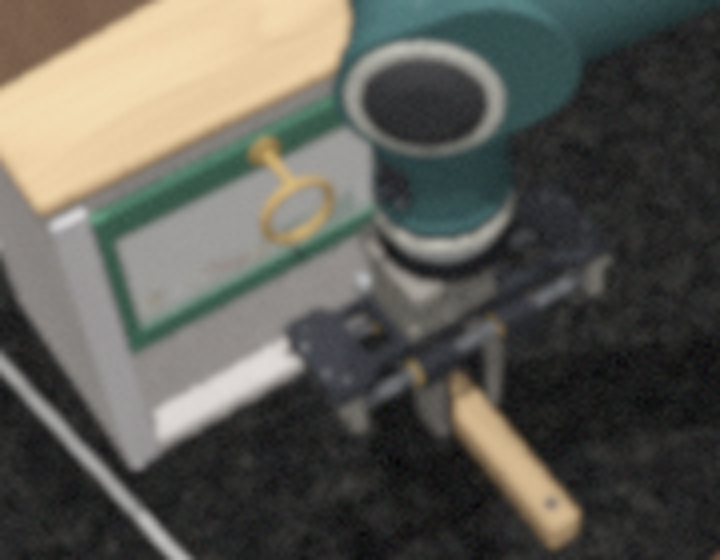

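View pics/top1z.png

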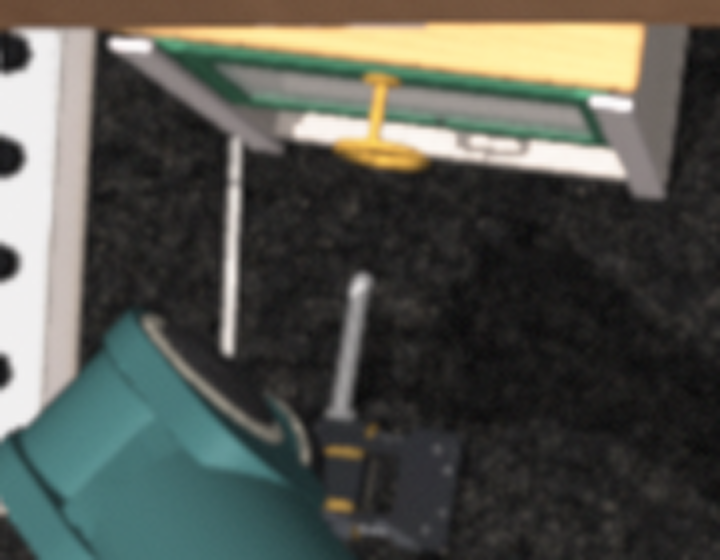

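The top view shows the rod tip at crop (360,280), aiming at the ring at (382,155), and the grip is on the handle. I'll check the tip against depth before inserting.

```bash
python3 - <<'E'
from station import viewer
from h import *
y=np.radians(-7.4); ux=np.array([np.cos(y),np.sin(y),0]); r=np.array([.5895,.2375,.244])
uy=np.array([-ux[1],ux[0],0]); o=r-ux*.22+[0,0,-.014]
i=viewer.camera_info("top"); d=np.load("pics/top1.npy"); P=cloud(d,i); im=cv2.imread("pics/top1.png")
L=(P-o)@np.stack([ux,uy,[0,0,1]],1)
m=(d>0)&(L[...,0]>.05)&(L[...,0]<.17)&(abs(L[...,1])<.03)&(abs(L[...,2]-.02)<.03)
Q=L[m]
for a in np.arange(.05,.17,.01):
    k=(Q[:,0]>=a)&(Q[:,0]<a+.01)
    if k.any(): print(round(a,3),k.sum(),np.round(np.median(Q[k],0),4),np.round(np.percentile(Q[k,2],90),4))
print("xmax",np.percentile(Q[:,0],99))
# ring brass in this img
hsv=cv2.cvtColor(im,cv2.COLOR_BGR2HSV).astype(int); R=(P-r)@np.stack([ux,uy,[0,0,1]],1)
g=(d>0)&(abs(R[...,0])<.012)&(abs(R[...,1])<.05)&(abs(R[...,2])<.05)&(hsv[...,0]>12)&(hsv[...,0]<32)&(hsv[...,1]>90)
print(g.sum(),np.round(np.percentile(R[g],[1,50,99],axis=0),4))
E
```

```text
0.06 26 [ 0.0645 -0.0015  0.0226] 0.0248
0.07 17 [ 0.0756 -0.0004  0.0235] 0.026
0.08 19 [ 0.085  -0.0013  0.024 ] 0.0256
0.09 20 [ 0.0955 -0.0016  0.0229] 0.0265
0.1 18 [ 0.1056 -0.0012  0.0236] 0.0253
0.11 18 [ 0.1144 -0.001   0.024 ] 0.026
0.12 19 [ 0.1253 -0.0015  0.024 ] 0.0258
0.13 19 [ 0.135  -0.0004  0.0242] 0.0265
0.14 11 [ 0.1424 -0.0024  0.0206] 0.0234
xmax 0.14423259571513902
118 [[-0.0028 -0.0258 -0.0266]
 [-0.0002  0.0011  0.0044]
 [ 0.0101  0.0253  0.0297]]
```

```bash
cat >> h.py <<'E'
YS=np.radians(-7.4); ux=np.array([np.cos(YS),np.sin(YS),0]); R0=np.array([.5895,.2375,.244])
def pos(back,dz): return tcp(R0-ux*back+np.array([0,0,dz]),YS)
E
python3 - <<'E'
from station import env, viewer
from h import *
f0=env.sense()["wrist_force"]
for b in(.17,.15,.135,.118):
    env.movel(pos(b,-.014),rate=.08); f=env.sense()["wrist_force"]-f0; print(b,np.round(f,2))
    if np.linalg.norm(f)>8: break
env.pause(.2)
f0=env.sense()["wrist_force"]; print(env.sense()["t"])
for c in("scene","top"):
    p,d=viewer.read_camera(c); im=p[:,:,::-1]; np.save(f"pics/{c}2.npy",d); cv2.imwrite(f"pics/{c}2.png",im)
    u,v=proj(R0,viewer.camera_info(c))[0].astype(int)
    cv2.imwrite(f"pics/{c}2z.png",cv2.resize(im[max(v-50,0):v+50,u-60:u+60],None,fx=5,fy=5,interpolation=cv2.INTER_CUBIC))
E
```

```text
0.17 [-1.7   0.08 -1.57]
0.15 [-0.67  0.03 -0.7 ]
0.135 [-1.16  0.59 -0.62]
0.118 [-0.92 -0.23 -0.79]
11.3
```

View pics/scene2z.png

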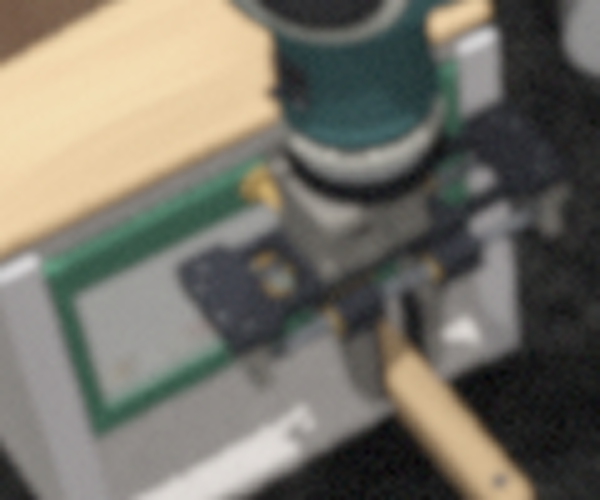

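View pics/top2z.png

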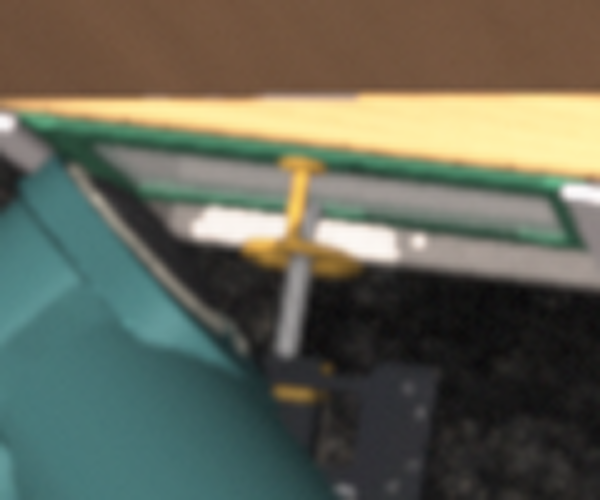

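The top crop shows the rod passing through the ring at about (297,258), with the nose behind it and beside the stem. Now I'll pull down in steps while watching the force.

```bash
python3 - <<'E'
from station import env, viewer
from h import *
f0=env.sense()["wrist_force"]
dz=-.014
while dz>-.165:
    dz-=.01 if dz>-.115 else .004
    env.movel(pos(.118,dz),rate=.06); s=env.sense(); f=s["wrist_force"]-f0; print(round(dz,3),np.round(f,1),round(s["t"],1),round(s["ee_pos"][2],4))
    if f[2]>9 or abs(f[:2]).max()>12: break
env.pause(.1)
print(env.sense()["wrist_force"]-f0)
for c in("scene","top"):
    p,d=viewer.read_camera(c); im=p[:,:,::-1]; np.save(f"pics/{c}3.npy",d); cv2.imwrite(f"pics/{c}3.png",im)
    u,v=proj(R0-[0,0,.11],viewer.camera_info(c))[0].astype(int)
    cv2.imwrite(f"pics/{c}3z.png",cv2.resize(im[max(v-50,0):v+50,u-60:u+60],None,fx=5,fy=5,interpolation=cv2.INTER_CUBIC))
E
```

```text
-0.024 [0.1 0.6 0.1] 11.7 0.2243
-0.034 [-0.   0.9  0.7] 12.0 0.2144
-0.044 [-1.3  0.  -0. ] 12.3 0.2046
-0.054 [-0.6  0.2  1.1] 12.7 0.1944
-0.064 [ 0.4 -0.2  0.9] 13.0 0.1844
-0.074 [-0.5  1.1  0.7] 13.3 0.1744
-0.084 [-0.2  0.3  0.6] 13.6 0.1644
-0.094 [-0.4  0.2  1.2] 13.9 0.1544
-0.104 [ 0.5 -0.4  0.8] 14.2 0.1444
-0.114 [0.1 0.4 0.9] 14.6 0.1344
-0.124 [-0.5  0.4  1.2] 14.9 0.1244
-0.128 [-0.8  0.8  0.2] 15.1 0.1208
-0.132 [0.1 0.5 1.4] 15.4 0.1168
-0.136 [0.6 0.3 0.5] 15.6 0.1127
-0.14 [-0.1  0.5  2. ] 15.9 0.1087
-0.144 [-0.2  0.   0.5] 16.1 0.1047
-0.148 [-0.2  0.2  0.8] 16.4 0.1007
-0.152 [-0.6  0.3  4.6] 16.6 0.0973
-0.156 [-0.6 -0.1  6.8] 16.9 0.0934
-0.16 [ 0.4 -0.3  6.5] 17.1 0.0894
-0.164 [0.3 1.2 6.8] 17.4 0.0854
-0.168 [0.2 0.4 7. ] 17.6 0.0815
[2.10190659e-01 5.92190572e-03 7.27999116e+00]
```

View pics/scene3z.png

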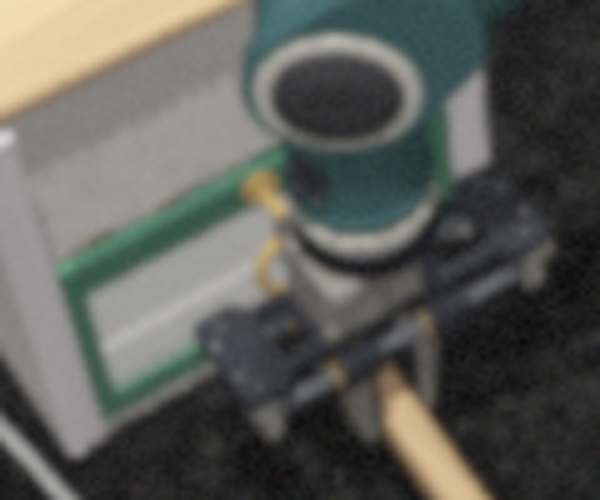

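View pics/top3z.png

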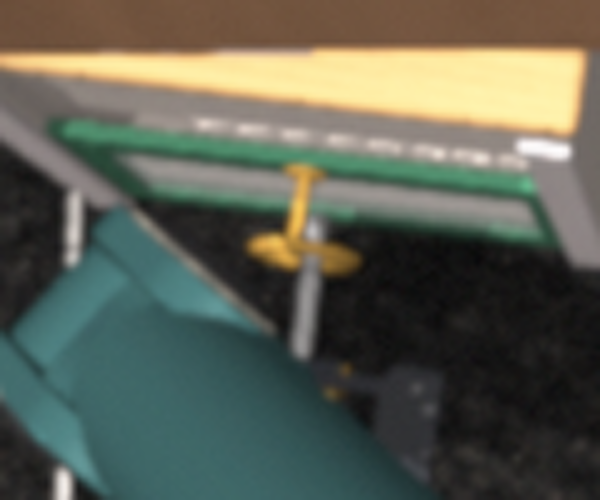

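```bash
python3 - <<'E'
from station import viewer
from h import *
uy=np.array([-ux[1],ux[0],0]); A=np.stack([ux,uy,[0,0,1]],1)
o=R0-ux*.118+[0,0,-.168]
for c in("top","scene"):
    i=viewer.camera_info(c); d=np.load(f"pics/{c}3.npy"); P=cloud(d,i); im=cv2.imread(f"pics/{c}3.png"); hsv=cv2.cvtColor(im,cv2.COLOR_BGR2HSV).astype(int)
    L=(P-o)@A
    m=(d>0)&(L[...,0]>-.1)&(L[...,0]<.17)&(abs(L[...,1])<.008)&(abs(L[...,2]-.02)<.05)&~((hsv[...,1]>150)&(L[...,0]>.06))
    Q=L[m]
    for a in np.arange(-.1,.17,.015):
        k=(Q[:,0]>=a)&(Q[:,0]<a+.015)
        if k.sum()>3: print(c,round(a,3),k.sum(),np.round(np.median(Q[k],0),4))
    g=(d>0)&(abs(L[...,0]-.118)<.012)&(abs(L[...,1])<.04)&(L[...,2]>-.03)&(L[...,2]<.09)&(hsv[...,0]>12)&(hsv[...,0]<32)&(hsv[...,1]>90)
    print("ring",g.sum(),np.round(np.percentile(P[g],[1,50,99],axis=0),4) if g.any() else "")
    g=(d>0)&(abs(P[...,0]-.63)<.05)&(P[...,1]>.08)&(P[...,1]<.38)&(hsv[...,0]>55)&(hsv[...,0]<100)&(hsv[...,1]>60)&(P[...,2]<.3)&(P[...,2]>0)
    g0=np.abs((P-R0)@ux-.0425)<.006; g&=g0
    print("green z",g.sum(),np.round(np.percentile(P[g][:,2],[2,50,98]),3))
E
```

```text
top 0.065 17 [0.0745 0.0001 0.0322]
top 0.08 21 [ 0.0871 -0.001   0.0353]
top 0.095 24 [ 0.1021 -0.0009  0.0388]
top 0.11 19 [ 0.1165 -0.0003  0.04  ]
top 0.125 16 [ 0.1342 -0.0003  0.0445]
top 0.14 8 [ 0.1428 -0.0004  0.0427]
top 0.155 32 [1.621e-01 1.000e-04 3.000e-03]
ring 103 [[0.5844 0.2113 0.1064]
 [0.5903 0.2372 0.1496]
 [0.601  0.2642 0.1629]]
green z 609 [0.002 0.161 0.171]
scene -0.1 4 [-0.0864  0.0021  0.0035]
scene -0.085 35 [-0.0795  0.0008  0.007 ]
scene -0.07 26 [-0.0623  0.001   0.011 ]
scene -0.055 30 [-0.0472  0.0016  0.0129]
scene -0.04 24 [-0.0317  0.0003  0.0158]
scene -0.025 26 [-0.017   0.0006  0.0182]
scene -0.01 24 [-0.0025  0.001   0.0199]
scene 0.005 33 [ 0.0138 -0.0011  0.0229]
scene 0.02 36 [ 0.0258 -0.0029  0.028 ]
scene 0.035 6 [ 0.0372 -0.0034  0.0265]
scene 0.155 45 [0.1624 0.0018 0.0302]
ring 4 [[0.59   0.255  0.1479]
 [0.5916 0.2579 0.1528]
 [0.5922 0.2592 0.1535]]
green z 389 [0.027 0.152 0.17 ]
```

The force rose at the stop, and the ring came down about 113 mm to z≈0.131. The scene and top depth both show the pole now pitched about 10° nose-up in the jaws. I'll raise to centre the hook, then back out along the pole's own tilted axis.

```bash
python3 - <<'E'
from station import env, viewer
from h import *
p0=env.sense()["ee_pos"].copy()
uy=np.array([-ux[1],ux[0],0]); A=np.stack([ux,uy,[0,0,1]],1)
env.movel(p0+[0,0,.022],rate=.06); env.pause(.2); f0=env.sense()["wrist_force"]; print(f0)
i=viewer.camera_info("top"); p,d=viewer.read_camera("top"); cv2.imwrite("pics/top4.png",p[:,:,::-1]); P=cloud(d,i)
o=R0-ux*.118+[0,0,-.146]; L=(P-o)@A; hsv=cv2.cvtColor(p,cv2.COLOR_RGB2HSV).astype(int)
m=(d>0)&(L[...,0]>.06)&(L[...,0]<.15)&(abs(L[...,1])<.008)&(abs(L[...,2]-.03)<.03)&(hsv[...,1]<90)
print("rod slope",np.degrees(np.arctan(np.polyfit(L[m][:,0],L[m][:,2],1)[0])))
for a in np.arange(.06,.15,.015):
    k=m&(L[...,0]>=a)&(L[...,0]<a+.015); 
    if k.sum()>3: print(np.round(np.median(L[k],0),4),np.round(np.median(P[k],0),4))
g=(d>0)&(abs(L[...,0]-.118)<.012)&(abs(L[...,1])<.04)&(P[...,2]>.09)&(P[...,2]<.2)&(hsv[...,0]>12)&(hsv[...,0]<32)&(hsv[...,1]>90)
print("ring",g.sum(),np.round(np.percentile(P[g],[1,50,99],axis=0),4))
u,v=proj(R0-[0,0,.11],i)[0].astype(int); cv2.imwrite("pics/top4z.png",cv2.resize(p[v-50:v+50,u-60:u+60,::-1],None,fx=5,fy=5,interpolation=cv2.INTER_CUBIC))
E
```

```text
[ 0.75379693  0.74557573 -0.42382653]
rod slope 6.916767492402322
[ 0.0711 -0.0003  0.0319] [0.543  0.2431 0.1299]
[ 0.0818 -0.0002  0.0346] [0.5534 0.2421 0.1326]
[0.0964 0.0002 0.036 ] [0.5685 0.2396 0.134 ]
[ 0.1104 -0.0012  0.0382] [0.5821 0.2376 0.1362]
[ 0.1306 -0.0022  0.0413] [0.6016 0.2339 0.1393]
[ 0.1407 -0.0022  0.038 ] [0.6116 0.2321 0.136 ]
ring 106 [[0.5844 0.211  0.1077]
 [0.59   0.2369 0.1461]
 [0.5992 0.2638 0.1631]]
```

View pics/top4z.png

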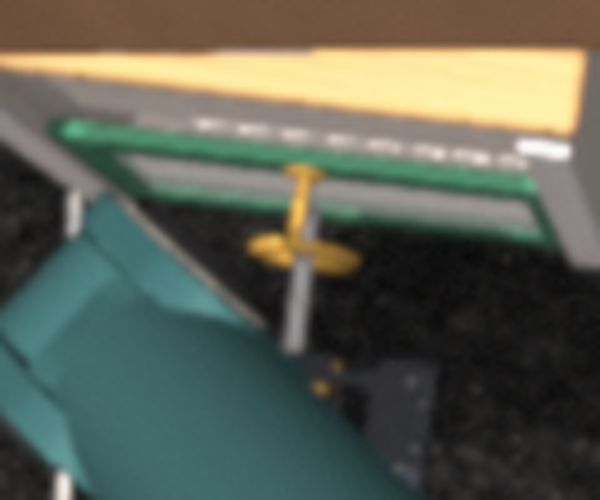

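```bash
python3 - <<'E'
from station import env, viewer
from h import *
p=env.sense()["ee_pos"].copy(); f0=env.sense()["wrist_force"]
p=p+[0,0,.0035]; env.movel(p,rate=.06)
th=np.radians(9.5); ax=ux*np.cos(th)+np.array([0,0,np.sin(th)])
for b in(.015,.03,.045,.07):
    env.movel(p-ax*b,rate=.06); f=env.sense()["wrist_force"]-f0; print(b,np.round(f,1))
    if np.linalg.norm(f)>6: break
else:
    q=env.sense()["ee_pos"]; env.movel(q-ux*.06+[0,0,.03],rate=.12)
env.pause(.2); print(env.sense()["t"],env.sense()["ee_pos"])
for c in("scene","top"):
    p,d=viewer.read_camera(c); np.save(f"pics/{c}5.npy",d); cv2.imwrite(f"pics/{c}5.png",p[:,:,::-1])
E
```

```text
0.015 [ 0.4 -0.5  0.6]
0.03 [-0.2 -0.5  0.6]
0.045 [-0.  -0.9  1. ]
0.07 [-0.2  0.1  0.6]
21.5333 [0.37033264 0.26606607 0.12480994]
```

View pics/top5.png

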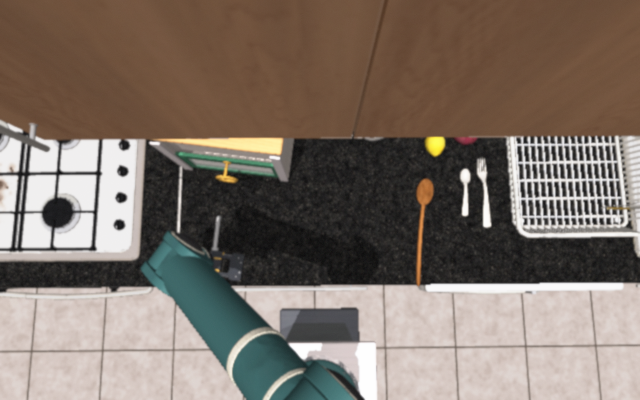

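View pics/scene5.png

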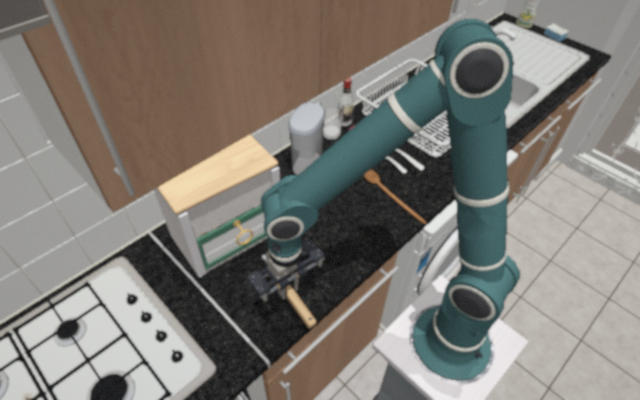

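The rod is clear of the ring, at top (218,222) against the ring at (227,175), and the sash is down. Now I'll go back to the old spot and tilt the tool to level the pole.

```bash
cat >> h.py <<'E'
from scipy.spatial.transform import Rotation as Ro
def rott(yaw,th): return Ro.from_rotvec(np.array([-np.sin(yaw),np.cos(yaw),0])*th).as_matrix()@rot(yaw,-1)
def polez(viewer,o,yaw,tag):
    u=np.array([np.cos(yaw),np.sin(yaw),0]); A=np.stack([u,[-u[1],u[0],0],[0,0,1]],1)
    for c in("top","scene"):
        p,d=viewer.read_camera(c); cv2.imwrite(f"pics/{c}{tag}.png",p[:,:,::-1])
        P=cloud(d,viewer.camera_info(c)); L=(P-o)@A; mx=p.max(2)
        m=(d>0)&(L[...,0]>-.13)&(L[...,0]<.17)&(abs(L[...,1])<.009)&(abs(L[...,2]-.02)<.05)&(mx>60)
        for a in np.arange(-.12,.17,.015):
            k=m&(L[...,0]>=a)&(L[...,0]<a+.015)
            if k.sum()>3: print(c,k.sum(),np.round(np.median(L[k],0),4),"world z",np.round(np.median(P[k][:,2]),4))
E
python3 - <<'E'
from station import env, viewer
from h import *
yaw=np.radians(-13.2); o=np.array([.455,-.0921,0.10]); th=np.radians(9.3)
q=env.sense()["ee_pos"]; env.movel(q+[0,0,.08],rate=.15)
# keep grasp point (19mm behind TCP) over nominal spot
R=rott(yaw,th); gp=tcp(o,yaw)+[0,0,.019]; t=gp+R[:,1]*.019
env.reach(t,R); env.pause(.3)
s=env.sense(); print(s["t"],s["ee_pos"],t,s["gripper_width"])
polez(viewer,o,yaw,6)
E
```

```text
24.075 [ 0.4765755  -0.09638687  0.1055407 ] [ 0.47635013 -0.09710763  0.10524974] 0.021287984806254014
top 38 [-0.082   0.0003  0.025 ] world z 0.125
top 40 [-0.0669  0.0003  0.0258] world z 0.1258
top 38 [-0.0524 -0.0004  0.0263] world z 0.1263
top 39 [-0.0375  0.0006  0.0252] world z 0.1252
top 40 [-0.0228  0.      0.0251] world z 0.1251
top 39 [-0.0071 -0.0001  0.0254] world z 0.1254
top 37 [0.008  0.0003 0.0255] world z 0.1255
top 17 [ 0.0185 -0.0009  0.026 ] world z 0.126
scene 31 [-0.0859  0.0021  0.0218] world z 0.1218
scene 15 [-0.0671  0.0005  0.0265] world z 0.1265
scene 19 [-0.0512  0.0008  0.0266] world z 0.1266
scene 14 [-0.0358  0.0019  0.0262] world z 0.1262
scene 18 [-0.0233  0.0019  0.0249] world z 0.1249
scene 18 [-0.007   0.0024  0.0258] world z 0.1258
scene 17 [0.0088 0.0026 0.0241] world z 0.1241
scene 22 [ 0.021  -0.0016  0.0265] world z 0.1265
scene 8 [ 0.0328 -0.004   0.026 ] world z 0.126
```

View pics/scene6.png

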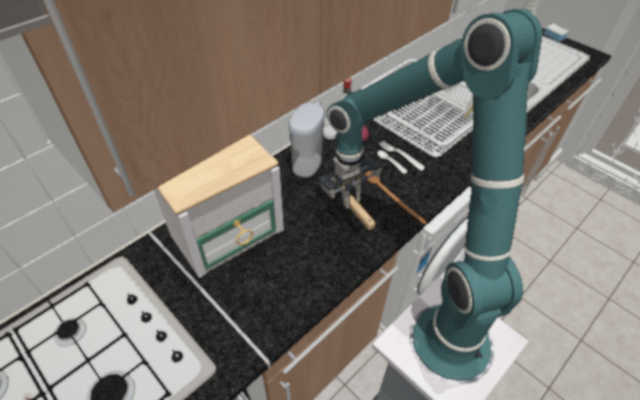

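The pole is level and its underside is at z≈0.0995, with both cameras agreeing. Lowering it now.

```bash
python3 - <<'E'
from station import env, viewer, effector
from h import *
yaw=np.radians(-13.2)
p=env.sense()["ee_pos"].copy(); f0=env.sense()["wrist_force"]
env.movel(p-[0,0,.09],rate=.12)
for dz in(.094,.097,.0985,.0995,.1003):
    env.movel(p-[0,0,dz],rate=.03); f=env.sense()["wrist_force"]-f0; print(dz,np.round(f,1))
    if f[2]>3: break
effector.release(); env.pause(.3)
q=env.sense()["ee_pos"]; up=-env.sense()["tcp_rot"][:,1]
env.movel(q+up*.05,rate=.08); env.movel(q+up*.16,rate=.15); print(env.sense()["t"])
E
```

```text
0.094 [0.  0.5 0.8]
0.097 [ 0.  -0.6 -0.1]
0.0985 [ 0.3  0.3 -0.2]
0.0995 [-1.8 -0.   0.5]
0.1003 [-0.7 -0.7  0.8]
29.425
```

```bash
python3 - <<'E'
from station import env, viewer, tip_of
from h import *
p=env.sense()["ee_pos"].copy()
env.reach(np.array([.3,-.35,.3]),rot(0,-1)); env.pause(.2); print(env.sense()["t"])
polez(viewer,np.array([.455,-.0921,0]),np.radians(-13.2),7)
for n in("hook_pole","ring","wooden_spoon"):
  for c in("top","scene"): print(n,c,[(np.round(q["at"],3),round(q["score"],2)) for q in tip_of(c,n)][:2])
E
```

```text
30.9333
top 7 [-0.0918 -0.0007  0.0018] world z 0.0018
top 35 [-0.0826  0.0007  0.0249] world z 0.0249
top 34 [-0.0668  0.0003  0.0255] world z 0.0255
top 33 [-0.0522  0.0002  0.0253] world z 0.0253
top 34 [-0.0381 -0.0002  0.0254] world z 0.0254
top 35 [-0.0231  0.0002  0.0249] world z 0.0249
top 33 [-0.0077 -0.0002  0.0253] world z 0.0253
top 34 [0.0074 0.0002 0.026 ] world z 0.026
top 32 [ 0.0225 -0.0001  0.0246] world z 0.0246
top 34 [0.0375 0.0001 0.0248] world z 0.0248
top 29 [0.0527 0.0008 0.0245] world z 0.0245
top 30 [0.0676 0.0007 0.0204] world z 0.0204
top 28 [0.0816 0.002  0.019 ] world z 0.019
top 30 [0.0972 0.0014 0.0189] world z 0.0189
top 32 [0.1127 0.0015 0.0212] world z 0.0212
top 29 [0.1278 0.002  0.0206] world z 0.0206
top 21 [0.1401 0.0008 0.0171] world z 0.0171
scene 32 [-0.0864  0.002   0.0214] world z 0.0214
scene 18 [-0.067   0.0008  0.0232] world z 0.0232
scene 16 [-0.0519  0.0018  0.0247] world z 0.0247
scene 18 [-0.0369  0.0007  0.0241] world z 0.0241
scene 15 [-0.0236  0.0025  0.0254] world z 0.0254
scene 16 [-0.0082  0.      0.025 ] world z 0.025
scene 1
[... 180 characters left out ...]
scene 13 [0.0676 0.0048 0.024 ] world z 0.024
scene 15 [0.0821 0.0038 0.023 ] world z 0.023
scene 12 [0.0976 0.0028 0.0216] world z 0.0216
scene 13 [0.1128 0.0043 0.0223] world z 0.0223
scene 12 [0.1275 0.0037 0.0187] world z 0.0187
scene 12 [0.14   0.0054 0.0139] world z 0.0139
scene 4 [ 0.1592 -0.0025 -0.0002] world z -0.0002
hook_pole top [(array([ 0.458, -0.092, -0.001]), 0.7), (array([ 0.458, -0.298,  0.001]), 0.24)]
hook_pole scene [(array([ 0.457, -0.092,  0.001]), 0.8)]
ring top [(array([0.59 , 0.235, 0.133]), 0.57)]
ring scene [(array([0.597, 0.239, 0.129]), 0.59)]
wooden_spoon top [(array([ 0.455, -0.298,  0.002]), 0.69)]
wooden_spoon scene [(array([ 0.457, -0.301,  0.002]), 0.76)]
```

View pics/top7.png

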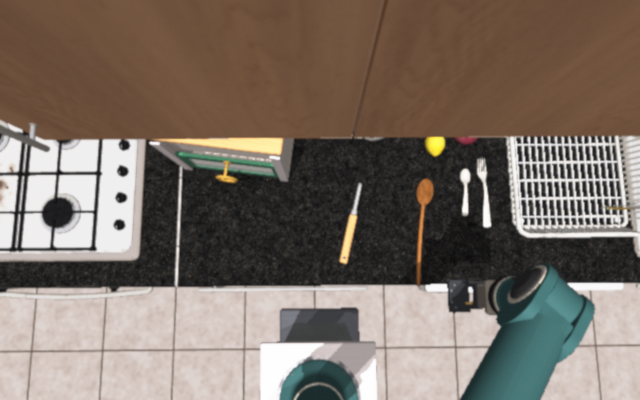

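View pics/scene7.png

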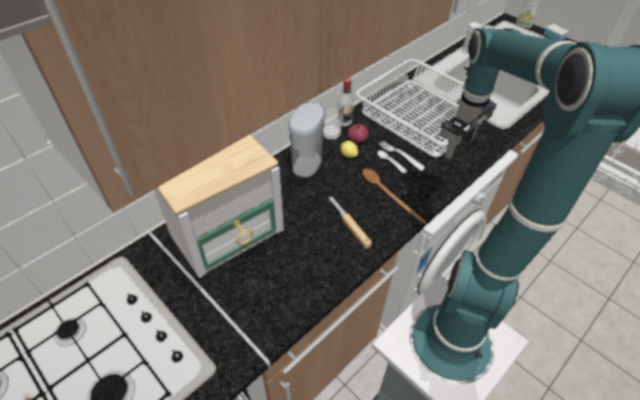

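The pole lies flat (top of the handle at z≈0.025) at top (350,225), the spoon has not moved, and the sash is down with its ring free. Handing in.

```bash
python3 - <<'E'
from station import workorder, env
print(workorder.finish_job(), env.sense()["t"])
E
```

```text
the job is handed in; nothing more can be done
the job is handed in; nothing more can be done
```

I hooked the brass ring, pulled the sash down to its stop, unhooked the pole and laid it back where it came from. I handed the job in about 31 s into the 67 s allowed.

- **Sash:** it came down about 111–113 mm. At that point the pull force rose from about 1 N to about 7 N. A further ~16 mm of pull only turned the pole in the jaws, so I take it to be on the stop. I could not read the joint directly.
- **Pole tilt:** it pitched about 10° nose-up in the jaws at the stop. I backed it out along its own axis and tilted the tool to level it before setting it down.
- **Last checks:** the pole lies flat on the worktop at (0.457, −0.092), about 0.38 m from the ring. The spoon is within measurement error of its starting place, and the arm is clear of everything.
- **Disagreements:** the two cameras differed by about 7 mm in the ring's x (0.590 from the top camera, 0.597 from the scene camera). I used 0.5895, which fits the top camera and the depth readings, and the hook went in without any notable contact force.

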